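# Sweep the white clay plugs into the scrap pan

## Task

Sweep the three off-white clay plugs along the bench with the fingers into the blue three-sided scrap pan, until each plug lies fully inside the pan. Push them only: they must stay down on the bench, never be picked up. Leave the terracotta plug, the pots, the jar, the yellow brick and the brush where they are, since red clay must not get into the white scrap.

Things in the scene. Friction and masses are not known exactly. Their poses are not given: they have to be found in the camera images.
- plug1_center (a point): drain-hole plug cut from a pot, fired off-white clay: a loose squat disc, 46 mm across at the foot, 44 mm at the top, 26 mm high, about 80 g, slides on the bench; the point is its centre, 13 mm above the bench as it lies flat
- plug2_center (a point): drain-hole plug cut from a pot, fired off-white clay: a loose squat disc, 46 mm across at the foot, 44 mm at the top, 26 mm high, about 80 g, slides on the bench; the point is its centre, 13 mm above the bench as it lies flat
- plug3_center (a point): drain-hole plug cut from a pot, fired off-white clay: a loose squat disc, 46 mm across at the foot, 44 mm at the top, 26 mm high, about 80 g, slides on the bench; the point is its centre, 13 mm above the bench as it lies flat
- plug1: the same off-white plug as plug1_center; origin at the centre of its underside
- plug2: the same off-white plug as plug2_center; origin at the centre of its underside
- plug3: the same off-white plug as plug3_center; origin at the centre of its underside
- pan: blue scrap pan fixed to the bench at the robot's left: three walls 30 mm high, 8 mm thick, round a dark floor 190 mm (its x) by 140 mm (its y), level with the bench, no lip. The open mouth is its -y side, at y = -70 mm, facing the robot's right; inner wall faces at y = +70 and x = +-95 mm. Origin: centre of the floor, bench height, z up. Wooden handle behind the back wall. Yaw within +-0.3
- redplug_center (a point): terracotta-coloured plug, same shape and size as the white ones (46 mm across, 26 mm high), lying among them; to be left alone; the point is its centre
- pot: small off-white plant pot standing among the plugs, 72 mm across the rim, 58 mm high, loose; to be left alone; origin at the centre of its underside
- redpot: terracotta plant pot, 84 mm across the rim, 65 mm high, loose, standing beyond the plugs; origin at the centre of its underside
- jar: blue closed jar with black cap, 54 mm across, 62 mm high, loose, standing beyond the plugs; origin at the centre of its underside
- firebrick: yellow kiln brick 110 x 115 mm, 64 mm high, loose, at the right; origin at the centre of its underside
- brush: brush about 190 mm long lying flat beyond the plugs, along its x, loose; to be left alone; origin at its underside near the middle
There are look-alikes about, which are no part of the job. What is shaped like the plug2 but pink or turquoise is not meant. Leave any pink look-alike of the plug1 alone.

How it is judged:
At the end, for the whole second after the job is handed in: All three off-white plugs lie at rest on the floor of the scrap pan: centres between its walls, at least 18 mm past the mouth line and under 25 mm high. The terracotta plug, pots, jar, brick and brush are within 20 mm of where they stood, the small pot upright (y of plug1_center in the frame of pan between -0.052 and 0.07 m and x of plug1_center in the frame of pan between -0.095 and 0.095 m and height (world z) of each of plug1_center, plug2_center, plug3_center below 0.025 m and linear speed of each of plug1, plug2, plug3 below 0.02 m/s and y of plug2_center in the frame of pan between -0.052 and 0.07 m and x of plug2_center in the frame of pan between -0.095 and 0.095 m and y of plug3_center in the frame of pan between -0.052 and 0.07 m and x of plug3_center in the frame of pan between -0.095 and 0.095 m and distance of each of redplug_center, pot, redpot, jar, firebrick, brush from where it was at the start of the episode below 0.02 m and angle between pot's own z axis and vertical below 0.2 rad); the robot touches nothing.
It fails at once if a white plug is lifted off the bench (its centre higher than 30 mm) (height (world z) of any of plug1_center, plug2_center, plug3_center above 0.03 m).
It fails at once if the terracotta plug, a pot, the jar, the brick or the brush is shifted by more than 20 mm (distance of any of redplug_center, pot, redpot, jar, firebrick, brush from where it was at the start of the episode above 0.02 m).
It fails at once if a pot or the jar is tipped (angle between any of pot, redpot, jar's own z axis and vertical above 0.35 rad).
It also fails if it takes over 72 s, if anything falls off the work surface, if the arm or the gripper's body presses on something with over 40 N, if the wrist force passes 120 N, or if a joint passes its speed limit or range.

## Robot

A 6-joint arm with a two-finger parallel gripper is mounted at the origin on the work surface. World frame = base frame: x ahead of the robot, y to its left, z up, the work surface at z = 0. Lengths are in m, angles in rad, forces in N, time in s.
With the tool pointing down it reaches from about 0.325 to 0.925 m from the base axis. Payload 3.1 kg.
Tool frame: the origin (TCP) lies midway between the tips of the shut fingers; the grasp point (between the pads) lies 19 mm behind it; x points along the fingers, y is the direction in which the jaws open and shut, and the axes are right-handed (so a half turn about x gives the same grasp; the last joint's range is limited). The gripper opens to 85 mm and grips with 20 to 120 N. Pads are 22 mm wide; open, the fingers measure 114 mm over their backs; the gripper's body (76 mm by 85 mm) begins 54 mm behind the grasp point. The pads swing forward as they close: fully open they stand 13 mm farther back than shut.
Start: joints at [-1.387, 0.217, 1.613, -0, 1.311, -0.112], TCP at [0.182, -0.598, 0.231] pointing down, gripper open.
Joint ranges: [-2.75, 2.75], [-0.78, 2.1], [0.31, 2.55], [-1.13, 4.27], [0.13, 2.63], [-2.58, 2.58]. Speed limits (rad/s): [2.79, 2.79, 3.14, 3.14, 3.14, 3.14].

## Interface

Orientations are given as a 3x3 rotation matrix whose columns are the frame's x, y, z axes.
In Python, from workcell import env gives the robot as it stands. The module is installed in compiled form; this text tells all that it offers.
- The arm moves only by the shell command python3 -m inch 'ROWS' [FORCE]. ROWS is JSON, a list of rows, each an object with "dp": the shift along the tool's x, y, z in cm, a list of three; "dr": the turn, a rotation vector about the tool's x, y, z in rad, a list of three; "fingers": the finger opening in cm, from 0 to 8.54. A call has 1 to 10 rows; each row shifts and turns the pose as measured when the row begins, along the tool's axes as they then stand; what a row does not reach is not made up. A row lasts 1/8 s, in which the tool goes at most 62.5 mm and 10.7 degrees, less where a joint would pass 70% of its speed; a pose out of reach is approached as far as the arm can. A call is refused whole if a number of a shift passes 6.25 or a number of a turn 0.188, either way. A call with a gripper value outside its range is refused whole. The fingers move at their own pace and stop on an object; FORCE is the grip in N (left out, the last holds). Time passes only in rows, so rows that do not move let the fingers close. It gives the time, the measured TCP pose, the force and the opening at its end, in the units of the state.
- env.get_state(): the state, without advancing time (a new reading comes with each control period).
- env.snapshot(name): name is "scene" or "top" or "wrist"; returns a dict with "frame" (384x512x3 uint8, red, green, blue), "fx", "fy", "cx", "cy" (pixels), "eye" and "rotation" of the camera in the world. Camera axes: x right, y up, looking along -z (the intrinsics and any distortion apply to the point x, -y, -z); pixel columns grow to the right and rows downward; lengths in m; the calibration is good to about 2 mm. A picture is of the moment at which its call begins. There is no depth.
- env.job_done(): hands the job in, once; it reports no verdict.
The state is a dict: "time": time; "qpos": joint angles; "joint_vel": joint speeds; "joint_efforts": joint torques, N m; "tool_pos": TCP position; "orientation": TCP orientation; "contact_force": force on the tool from outside, world axes, zero at the start; "ft_torque": the same for the moment, N m; "finger_gap": finger opening in m.
Only numpy, scipy, OpenCV 4.12 (cv2) and the standard library are available. Lean on these libraries where they do the work, as an engineer would, in place of code of your own. Each camera call takes 0.05 s, during which the arm holds its last target. There are 200 camera calls.

## Working session

There is one attempt and no reset: what is moved stays moved. The work goes in short steps, Python scripts to look and compute and a shell command to move; the robot and the scene stay as the last step left them, time stands still between calls to the robot, and variables do not carry over. Pictures are saved under pics/ and viewed, about 8 in all and at most 12, crops included, and the job is handed in when it is done.

```bash
mkdir -p pics
cat > h.py <<'E'
import numpy as np, cv2, pickle
from workcell import env
def snap(n,f):
    s=env.snapshot(n); cv2.imwrite('pics/'+f+'.png',s['frame'][:,:,::-1]); pickle.dump(s,open('pics/'+f+'.pkl','wb')); return s
def pix2w(s,u,v,z):
    d=np.array([(u-s['cx'])/s['fx'],-(v-s['cy'])/s['fy'],-1.]); d=np.array(s['rotation'])@d; e=np.array(s['eye'])
    return e+d*(z-e[2])/d[2]
def w2pix(s,p):
    c=np.array(s['rotation']).T@(np.array(p)-np.array(s['eye'])); return s['cx']+s['fx']*c[0]/-c[2], s['cy']-s['fy']*c[1]/-c[2]
E
python3 - <<'E'
from h import *
s=snap('top','top0');t=snap('scene','scene0')
for q in (s,t): print({k:v for k,v in q.items() if k!='frame'})
cv2.imwrite('pics/top0b.png',cv2.resize(s['frame'][:,:,::-1],(800,600)))
st=env.get_state();print(st['time'],st['tool_pos'],st['orientation'],st['finger_gap'])
E
```

```text
{'fx': 493.70981371543985, 'fy': 493.70981371543985, 'cx': 258.921990594346, 'cy': 185.0890766647734, 'eye': array([ 0.44415623, -0.05664785,  1.17306565]), 'rotation': array([[ 0.02580817,  0.99110966, -0.13052039],
       [-0.99952851,  0.02775625,  0.01312807],
       [ 0.01663411,  0.13012004,  0.9913587 ]])}
{'fx': 456.6906365831107, 'fy': 456.6906365831107, 'cx': 258.4874578729163, 'cy': 187.2343410446976, 'eye': array([ 1.3956791 , -0.07923327,  1.07278489]), 'rotation': array([[ 0.03800547, -0.77676711,  0.62864015],
       [ 0.99924475,  0.034637  , -0.01761243],
       [-0.00809345,  0.62883474,  0.77749686]])}
0.1 [ 0.18205344 -0.59712429  0.2300909 ] [[-4.26364641e-04  2.91505405e-01 -9.56569086e-01]
 [ 2.16121719e-03 -9.56566671e-01 -2.91505632e-01]
 [-9.99997574e-01 -2.19164124e-03 -2.22160286e-04]] 0.08534505811210696
```

View pics/top0b.png

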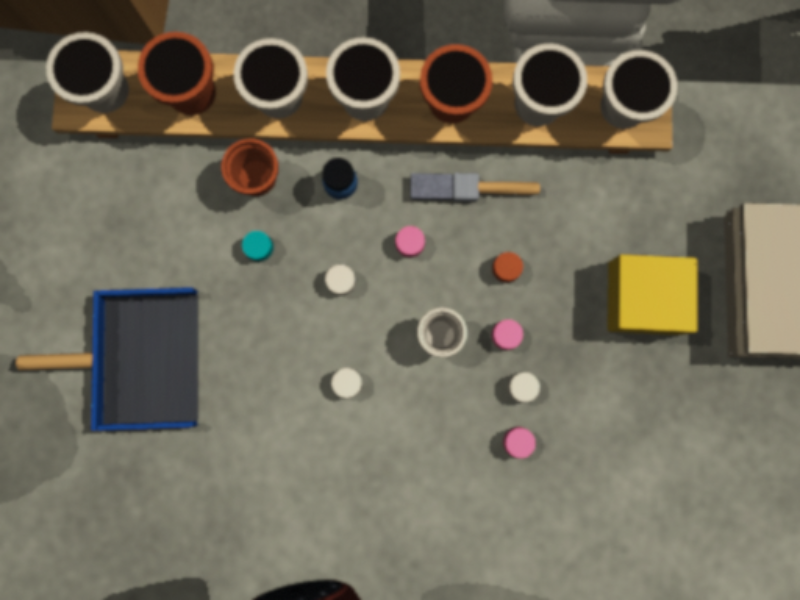

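View pics/scene0.png

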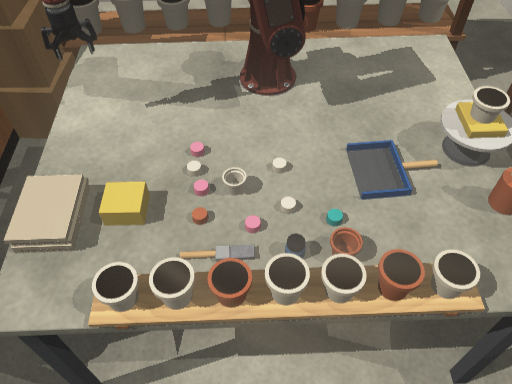

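The top view (800x600 scale) shows the white plugs at (340,279), (346,383) and (525,387). The terracotta plug is at (508,267), the small pot at (443,332), and pink look-alikes at (410,240), (508,334) and (520,443). The turquoise one is at (257,246). The pan mouth runs from (197,290) to (197,428).

Run:
```python
from h import *
s=pickle.load(open('pics/top0.pkl','rb'));t=pickle.load(open('pics/scene0.pkl','rb'))
k=.64
P=dict(wA=(340,279),wB=(346,383),wC=(525,387),red=(508,267),pk1=(410,240),pk2=(508,334),pk3=(520,443),turq=(257,246))
hsv=cv2.cvtColor(s['frame'],cv2.COLOR_RGB2LAB).astype(float)
for n,(u,v) in P.items():
    u*=k;v*=k
    # refine: similar-colour blob near the seed
    c=hsv[int(v)-2:int(v)+3,int(u)-2:int(u)+3].mean((0,1))
    m=(np.linalg.norm(hsv-c,axis=2)<38).astype(np.uint8)
    _,l,st,ce=cv2.connectedComponentsWithStats(m); i=l[int(v),int(u)]
    w=pix2w(s,*ce[i],.026)
    print(n,ce[i].round(1),st[i][2:],w.round(4),'scene',np.round(w2pix(t,w),0), [round(x,3) for x in pix2w(s,st[i][0]+st[i][2],v,.02)-pix2w(s,st[i][0],v,.02)][:2])
for n,p,z in [('pot',(443,332),.058),('brick',(657,293),.064),('mouthfar',(197,290),.03),('mouthnear',(197,428),.03),('backfar',(94,292),.03),('backnear',(94,430),.03),('jar',(339,173),.062),('redpot',(250,166),.065)]:
    w=pix2w(s,p[0]*k,p[1]*k,z);print(n,w.round(3),np.round(w2pix(t,w)))
```

```text
wA [217.3 177.8] [ 18  18 255] [0.6096 0.0261 0.026 ] scene [288. 203.] [np.float64(0.001), np.float64(-0.042)]
wB [221.5 244.5] [ 18  19 264] [0.4548 0.0109 0.026 ] scene [279. 163.] [np.float64(0.001), np.float64(-0.042)]
wC [335.6 247.3] [ 18  19 262] [ 0.4552 -0.2528  0.026 ] scene [193. 166.] [np.float64(0.001), np.float64(-0.042)]
red [325.6 169.6] [ 19  18 279] [ 0.6363 -0.2281  0.026 ] scene [199. 213.] [np.float64(0.001), np.float64(-0.045)]
pk1 [262.4 152.8] [ 18  19 270] [ 0.6723 -0.0781  0.026 ] scene [252. 222.] [np.float64(0.001), np.float64(-0.043)]
pk2 [325.4 213. ] [ 19  19 280] [ 0.5339 -0.2284  0.026 ] scene [200. 185.] [np.float64(0.001), np.float64(-0.045)]
pk3 [333.2 283.1] [ 19  20 291] [ 0.3738 -0.2476  0.026 ] scene [196. 146.] [np.float64(0.001), np.float64(-0.044)]
turq [ 81.4 143.2] [ 168  101 9008] [0.6831 0.3487 0.026 ] scene [406. 220.] [np.float64(0.011), np.float64(-0.394)]
pot [ 0.53  -0.129  0.058] [233. 176.]
brick [ 0.595 -0.439  0.064] [122. 196.]
mouthfar [0.585 0.237 0.03 ] [360. 192.]
mouthnear [0.383 0.225 0.03 ] [344. 143.]
backfar [0.578 0.389 0.03 ] [411. 189.]
backnear [0.376 0.373 0.03 ] [390. 140.]
jar [0.761 0.03  0.062] [294. 241.]
redpot [0.767 0.161 0.065] [345. 240.]
```

```bash
python3 -m inch '[{"dp":[0,0,0],"dr":[-0.182,0,0],"fingers":3.5},{"dp":[0,0,0],"dr":[-0.182,0,0],"fingers":3.5},{"dp":[0,0,0],"dr":[-0.182,0,0],"fingers":3.5},{"dp":[0,0,0],"dr":[-0.182,0,0],"fingers":3.5},{"dp":[0,0,0],"dr":[-0.182,0,0],"fingers":3.5},{"dp":[0,0,0],"dr":[-0.182,0,0],"fingers":3.5},{"dp":[0,0,0],"dr":[-0.182,0,0],"fingers":3.5}]'
```

```text
time: 0.98
tool_pos: [0.1814, -0.5935, 0.2242]
orientation: [[-0.002, 0.999, 0.038], [0.013, 0.038, -0.999], [-1.0, -0.002, -0.013]]
contact_force: [-0.0, 0.4, 0.2]
finger_gap: 0.035
```

```bash
python3 -m inch '[{"dp":[0,2.7,-5.3],"dr":[0.036,0,0],"fingers":3.5},{"dp":[0,2.7,-5.3],"dr":[0,0,0],"fingers":3.5},{"dp":[0,2.7,-5.3],"dr":[0,0,0],"fingers":3.5},{"dp":[0,2.7,-5.3],"dr":[0,0,0],"fingers":3.5},{"dp":[0,2.7,-5.3],"dr":[0,0,0],"fingers":3.5},{"dp":[0,2.7,-5.3],"dr":[0,0,0],"fingers":3.5},{"dp":[0,2.7,-5.3],"dr":[0,0,0],"fingers":3.5},{"dp":[0,2.7,-5.3],"dr":[0,0,0],"fingers":3.5},{"dp":[0,2.7,-5.3],"dr":[0,0,0],"fingers":3.5},{"dp":[0,2.7,-5.3],"dr":[0,0,0],"fingers":3.5}]'
```

```text
time: 2.22
tool_pos: [0.4538, -0.0483, 0.2269]
orientation: [[-0.001, 1.0, -0.008], [0.016, -0.008, -1.0], [-1.0, -0.002, -0.016]]
contact_force: [-0.1, -0.9, 0.3]
finger_gap: 0.0351
```

```bash
python3 -m inch '[{"dp":[5,0.1,0.4],"dr":[0,0.008,0],"fingers":3.5},{"dp":[5,0,0.3],"dr":[0,0.008,0],"fingers":3.5},{"dp":[5,0,0],"dr":[0,0,0],"fingers":3.5},{"dp":[3,0,0],"dr":[0,0,0],"fingers":3.5},{"dp":[1,0,0],"dr":[0,0,0],"fingers":3.5},{"dp":[0,0,0],"dr":[0,0,0],"fingers":3.5}]'
```

```text
time: 2.98
tool_pos: [0.4576, -0.0441, 0.0328]
orientation: [[0.002, 1.0, 0.005], [0.033, 0.005, -0.999], [-0.999, 0.002, -0.033]]
contact_force: [0.3, -0.3, 1.4]
finger_gap: 0.0351
```

```bash
python3 -m inch '[{"dp":[1,0,0.3],"dr":[0,-0.033,0],"fingers":3.5},{"dp":[0.8,0,0],"dr":[0,0,0],"fingers":3.5},{"dp":[0.5,0,0],"dr":[0,0,0],"fingers":3.5},{"dp":[0,0,0],"dr":[0,0,0],"fingers":3.5}]'
python3 - <<'E'
from h import *
s=snap('top','t1');t=snap('scene','s1')
cv2.imwrite('pics/c1.png',np.hstack([cv2.resize(x[:,:,::-1],(400,400),interpolation=3) for x in (s['frame'][130:290,150:310],t['frame'][110:230,210:330])]))
E
```

```text
time: 3.48
tool_pos: [0.4625, -0.0483, 0.0138]
orientation: [[0.012, 1.0, 0.004], [-0.003, 0.004, -1.0], [-1.0, 0.012, 0.003]]
contact_force: [0.2, 0.7, 0.7]
finger_gap: 0.0353
```

View pics/c1.png

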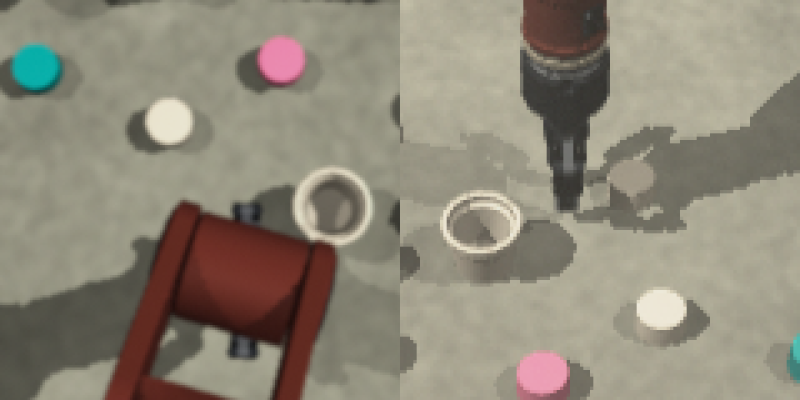

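The left crop shows the gripper down between the small pot and plug B, touching neither. The right crop shows the fingers just short of plug B. I'll push now.

```bash
python3 -m inch '[{"dp":[0.4,-0.6,0],"dr":[0,0,-0.012],"fingers":3.5},{"dp":[0.2,0,-1],"dr":[0,0,0],"fingers":3.5},{"dp":[0,0,-1.2],"dr":[0,0,0],"fingers":3.5},{"dp":[0,0,-1.5],"dr":[0,0,0],"fingers":3.5},{"dp":[0,0,-1.5],"dr":[0,0,0],"fingers":3.5},{"dp":[0,0,-1.5],"dr":[0,0,0],"fingers":3.5},{"dp":[0,0,-1.5],"dr":[0,0,0],"fingers":3.5}]'
```

```text
time: 4.45
tool_pos: [0.4563, 0.039, 0.0079]
orientation: [[0.001, 1.0, 0.004], [-0.003, 0.004, -1.0], [-1.0, 0.001, 0.003]]
contact_force: [-0.1, -1.0, 0.4]
finger_gap: 0.0351
```

```bash
python3 -m inch '[{"dp":[0,0.15,-1.6],"dr":[0,0,0],"fingers":3.5},{"dp":[0,0.15,-1.6],"dr":[0,0,0],"fingers":3.5},{"dp":[0,0.15,-1.6],"dr":[0,0,0],"fingers":3.5},{"dp":[0,0.15,-1.6],"dr":[0,0,0],"fingers":3.5},{"dp":[0,0.15,-1.6],"dr":[0,0,0],"fingers":3.5},{"dp":[0,0.15,-1.6],"dr":[0,0,0],"fingers":3.5},{"dp":[0,0.15,-1.6],"dr":[0,0,0],"fingers":3.5},{"dp":[0,0.15,-1.6],"dr":[0,0,0],"fingers":3.5},{"dp":[0,0.15,-1.6],"dr":[0,0,0],"fingers":3.5}]'
python3 - <<'E'
from h import *
s=snap('top','t2');t=snap('scene','s2')
cv2.imwrite('pics/c2.png',np.hstack([cv2.resize(x[:,:,::-1],(400,400),interpolation=3) for x in (s['frame'][150:310,50:210],t['frame'][110:230,270:390])]))
E
```

```text
time: 5.58
tool_pos: [0.4696, 0.1937, 0.0076]
orientation: [[0.001, 1.0, 0.005], [-0.003, 0.005, -1.0], [-1.0, 0.001, 0.003]]
contact_force: [-0.6, -1.2, 1.3]
finger_gap: 0.035
```

View pics/c2.png

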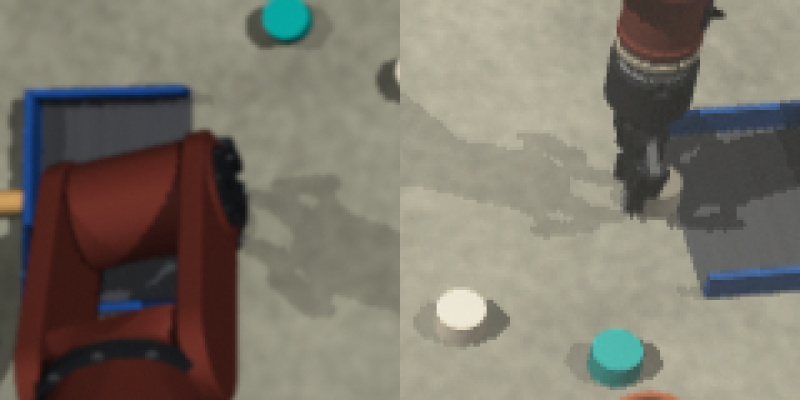

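Plug B is still cradled ahead of the fingers at the pan mouth (right crop, about (672,190)). I'll push on, back off and lift.

```bash
python3 -m inch '[{"dp":[0,0.15,-1.6],"dr":[0,0,0],"fingers":3.5},{"dp":[0,0.15,-1.6],"dr":[0,0,0],"fingers":3.5},{"dp":[0,0.15,-1.6],"dr":[0,0,0],"fingers":3.5},{"dp":[0,0.15,-1.6],"dr":[0,0,0],"fingers":3.5},{"dp":[0,0.1,-1.4],"dr":[0,0,0],"fingers":3.5},{"dp":[0,0,-1],"dr":[0,0,0],"fingers":3.5},{"dp":[0,0,0],"dr":[0,0,0],"fingers":3.5},{"dp":[0,0,3],"dr":[0,0,0],"fingers":3.5},{"dp":[-4,0,3],"dr":[0,0,0],"fingers":3.5},{"dp":[-6,0,3],"dr":[0,0,0],"fingers":3.5}]'
```

```text
time: 6.92
tool_pos: [0.4723, 0.1979, 0.1012]
orientation: [[-0.011, 1.0, 0.01], [-0.006, 0.01, -1.0], [-1.0, -0.011, 0.006]]
contact_force: [-0.2, 0.1, 1.1]
finger_gap: 0.0349
```

```bash
python3 -m inch '[{"dp":[-3,2.4,3.9],"dr":[0.01,0,0.011],"fingers":3.5},{"dp":[-1,2.4,3.9],"dr":[0,0,0],"fingers":3.5},{"dp":[0,2.4,3.9],"dr":[0,0,0],"fingers":3.5},{"dp":[0,2.4,3.9],"dr":[0,0,0],"fingers":3.5},{"dp":[0,2.4,3.9],"dr":[0,0,0],"fingers":3.5},{"dp":[0,2.2,3.7],"dr":[0,0,0],"fingers":3.5},{"dp":[0,0,0],"dr":[0,0,0],"fingers":3.5}]'
python3 - <<'E'
from h import *
s=snap('top','t3')
cv2.imwrite('pics/c3.png',cv2.resize(s['frame'][130:310,40:280][:,:,::-1],(720,540),interpolation=3))
E
```

```text
time: 7.8
tool_pos: [0.6207, -0.0452, 0.1511]
orientation: [[0.013, 1.0, -0.006], [-0.006, -0.006, -1.0], [-1.0, 0.013, 0.005]]
contact_force: [-0.3, 1.5, -0.7]
finger_gap: 0.0351
```

View pics/c3.png

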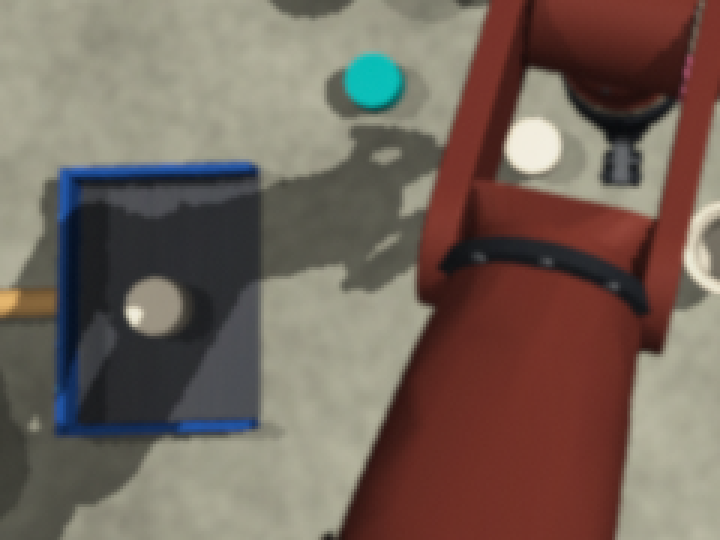

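Plug B lies well inside the pan, at (155,305) in the crop, and plug A is untouched at (533,145). Next I'll descend behind A.

```bash
python3 -m inch '[{"dp":[2,-0.9,-1],"dr":[0,0,-0.013],"fingers":3.5},{"dp":[4,0,0],"dr":[0,0,0],"fingers":3.5},{"dp":[4,0,0],"dr":[0,0,0],"fingers":3.5},{"dp":[2.2,0,0],"dr":[0,0,0],"fingers":3.5},{"dp":[0.5,0,0],"dr":[0,0,0],"fingers":3.5},{"dp":[0,0,0],"dr":[0,0,0],"fingers":3.5}]'
```

```text
time: 8.6
tool_pos: [0.5994, -0.0232, 0.0135]
orientation: [[-0.016, 1.0, 0.003], [-0.0, 0.003, -1.0], [-1.0, -0.016, 0.0]]
contact_force: [-0.3, 0.6, 0.6]
finger_gap: 0.0354
```

```bash
python3 -m inch '[{"dp":[0.3,1.2,0.4],"dr":[0,0,0.016],"fingers":3.5},{"dp":[0.2,0.2,0],"dr":[0,0,0],"fingers":3.5},{"dp":[0.1,0,-1],"dr":[0,0,0],"fingers":3.5},{"dp":[0,0,-1.2],"dr":[0,0,0],"fingers":3.5},{"dp":[0,0,-1.2],"dr":[0,0,0],"fingers":3.5},{"dp":[0,-0.3,-1.5],"dr":[0,0,0],"fingers":3.5}]'
```

```text
time: 9.35
tool_pos: [0.6144, 0.0242, 0.0109]
orientation: [[0.008, 1.0, 0.002], [-0.001, 0.002, -1.0], [-1.0, 0.008, 0.001]]
contact_force: [-0.3, 0.3, 0.0]
finger_gap: 0.0352
```

```bash
python3 -m inch '[{"dp":[0.2,-0.75,-1.6],"dr":[0,0,-0.008],"fingers":3.5},{"dp":[0.1,-0.75,-1.6],"dr":[0,0,0],"fingers":3.5},{"dp":[0,-0.75,-1.6],"dr":[0,0,0],"fingers":3.5},{"dp":[0,-0.75,-1.6],"dr":[0,0,0],"fingers":3.5},{"dp":[0,-0.75,-1.6],"dr":[0,0,0],"fingers":3.5},{"dp":[0,-0.75,-1.6],"dr":[0,0,0],"fingers":3.5},{"dp":[0,-0.75,-1.6],"dr":[0,0,0],"fingers":3.5},{"dp":[0,-0.75,-1.6],"dr":[0,0,0],"fingers":3.5},{"dp":[0,-0.75,-1.6],"dr":[0,0,0],"fingers":3.5}]'
python3 - <<'E'
from h import *
s=snap('top','t4');t=snap('scene','s4')
cv2.imwrite('pics/c4.png',np.hstack([cv2.resize(x[:,:,::-1],(400,400),interpolation=3) for x in (s['frame'][130:290,50:210],t['frame'][120:240,280:400])]))
E
```

```text
time: 10.48
tool_pos: [0.5429, 0.1782, 0.0088]
orientation: [[0.003, 1.0, 0.004], [-0.002, 0.004, -1.0], [-1.0, 0.003, 0.002]]
contact_force: [1.1, -1.2, 1.6]
finger_gap: 0.035
```

View pics/c4.png

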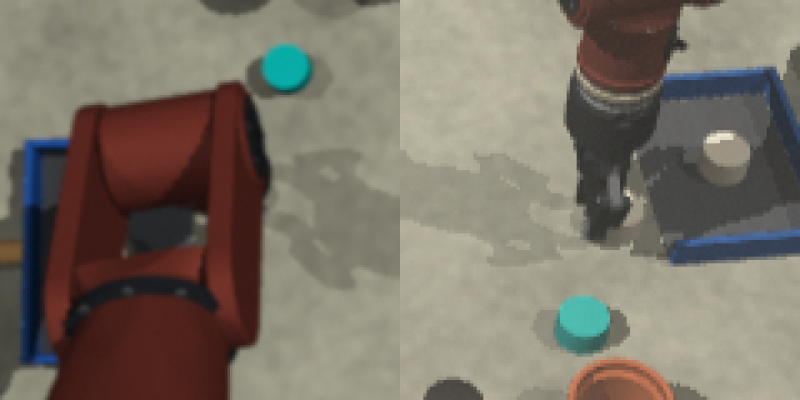

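Plug A sits cradled in front of the fingers just before the mouth, clear of the wall end (right crop, about (635,205)). I'll push it in.

```bash
python3 -m inch '[{"dp":[0,-0.6,-1.5],"dr":[0,0,0],"fingers":3.5},{"dp":[0,-0.5,-1.5],"dr":[0,0,0],"fingers":3.5},{"dp":[0,-0.2,-1.5],"dr":[0,0,0],"fingers":3.5},{"dp":[0,0,-1.5],"dr":[0,0,0],"fingers":3.5},{"dp":[0,0,-1.2],"dr":[0,0,0],"fingers":3.5},{"dp":[0,0,-0.8],"dr":[0,0,0],"fingers":3.5},{"dp":[0,0,0],"dr":[0,0,0],"fingers":3.5},{"dp":[0,0,3],"dr":[0,0,0],"fingers":3.5},{"dp":[-4,0,3],"dr":[0,0,0],"fingers":3.5},{"dp":[-6,0,3],"dr":[0,0,0],"fingers":3.5}]'
```

```text
time: 11.82
tool_pos: [0.5224, 0.1741, 0.101]
orientation: [[-0.013, 1.0, 0.008], [-0.004, 0.008, -1.0], [-1.0, -0.013, 0.004]]
contact_force: [0.9, 0.4, -0.5]
finger_gap: 0.0351
```

```bash
python3 -m inch '[{"dp":[-4,-0.8,5.3],"dr":[0.008,0,0.013],"fingers":3.5},{"dp":[-2,-0.8,5.3],"dr":[0,0,0],"fingers":3.5},{"dp":[0,-0.8,5.3],"dr":[0,0,0],"fingers":3.5},{"dp":[0,-0.8,5.3],"dr":[0,0,0],"fingers":3.5},{"dp":[0,-0.8,5.3],"dr":[0,0,0],"fingers":3.5},{"dp":[0,-0.8,5.3],"dr":[0,0,0],"fingers":3.5},{"dp":[0,-0.8,5.3],"dr":[0,0,0],"fingers":3.5},{"dp":[0,-0.8,5.3],"dr":[0,0,0],"fingers":3.5},{"dp":[0,-0.8,5.3],"dr":[0,0,0],"fingers":3.5},{"dp":[0,0,0],"dr":[0,0,0],"fingers":3.5}]'
python3 - <<'E'
from h import *
s=snap('top','t5')
cv2.imwrite('pics/c5.png',cv2.resize(s['frame'][130:310,40:360][:,:,::-1],(800,450),interpolation=3))
E
```

```text
time: 13.08
tool_pos: [0.4517, -0.317, 0.1679]
orientation: [[0.02, 1.0, -0.008], [-0.004, -0.008, -1.0], [-1.0, 0.02, 0.004]]
contact_force: [-0.1, 0.4, -0.8]
finger_gap: 0.0351
```

View pics/c5.png

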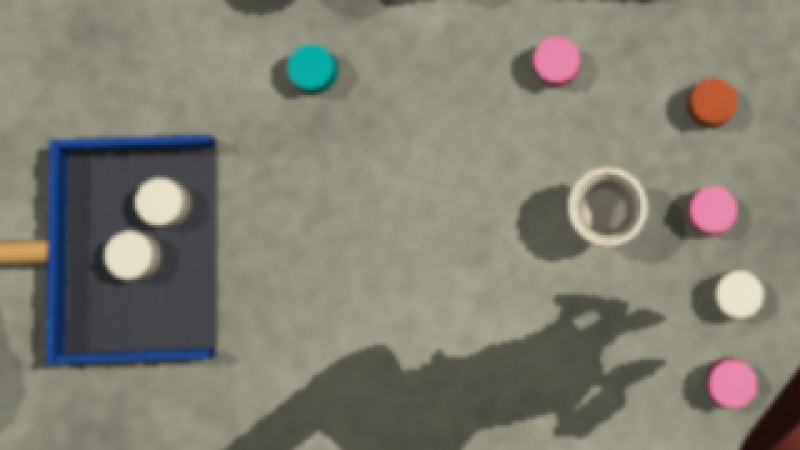

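Both A and B are fully in the pan, at (160,201) and (130,255) in the crop. The red plug and pot are unmoved, and C is at (740,294).

```bash
python3 -m inch '[{"dp":[4,0.2,0],"dr":[0,0,-0.01],"fingers":3.5},{"dp":[4,0,0],"dr":[0,0,0],"fingers":3.5},{"dp":[4,0,0],"dr":[0,0,0],"fingers":3.5},{"dp":[2,0,0],"dr":[0,0,0],"fingers":3.5},{"dp":[0,0,0],"dr":[0,0,0],"fingers":3.5}]'
```

```text
time: 13.75
tool_pos: [0.4566, -0.3089, 0.024]
orientation: [[0.01, 1.0, -0.003], [0.001, -0.003, -1.0], [-1.0, 0.01, -0.001]]
contact_force: [0.1, -0.2, -1.0]
finger_gap: 0.0353
```

```bash
python3 -m inch '[{"dp":[1,-0.1,0],"dr":[0,0,-0.01],"fingers":3.5},{"dp":[0.5,0,-0.8],"dr":[0,0,0],"fingers":3.5},{"dp":[0.2,0,-1],"dr":[0,0,0],"fingers":3.5},{"dp":[0,0,-1.2],"dr":[0,0,0],"fingers":3.5},{"dp":[0,0,-1.4],"dr":[0,0,0],"fingers":3.5},{"dp":[0,-0.3,-1.5],"dr":[0,0,0],"fingers":3.5},{"dp":[0,-0.4,-1.5],"dr":[0,0,0],"fingers":3.5},{"dp":[0,-0.5,-1.5],"dr":[0,0,0],"fingers":3.5}]'
```

```text
time: 14.75
tool_pos: [0.4462, -0.2147, 0.01]
orientation: [[0.005, 1.0, -0.002], [-0.003, -0.002, -1.0], [-1.0, 0.005, 0.003]]
contact_force: [-0.4, -0.2, -0.4]
finger_gap: 0.0349
```

```bash
python3 -m inch '[{"dp":[0.1,-0.6,-1.5],"dr":[0,0,-0.005],"fingers":3.5},{"dp":[0.1,-0.6,-1.5],"dr":[0,0,0],"fingers":3.5},{"dp":[0,-0.4,-1.5],"dr":[0,0,0],"fingers":3.5},{"dp":[0,0,-1.6],"dr":[0,0,0],"fingers":3.5},{"dp":[0,0,-1.6],"dr":[0,0,0],"fingers":3.5},{"dp":[0,0,-1.6],"dr":[0,0,0],"fingers":3.5},{"dp":[0,0,-1.6],"dr":[0,0,0],"fingers":3.5},{"dp":[0,0,-1.6],"dr":[0,0,0],"fingers":3.5},{"dp":[0,0,-1.6],"dr":[0,0,0],"fingers":3.5},{"dp":[0,0,-1.6],"dr":[0,0,0],"fingers":3.5}]'
python3 - <<'E'
from h import *
t=snap('scene','s6')
cv2.imwrite('pics/c6.png',cv2.resize(t['frame'][100:240,170:410][:,:,::-1],(720,420),interpolation=3))
E
```

```text
time: 16.0
tool_pos: [0.4304, -0.0477, 0.0082]
orientation: [[0.003, 1.0, -0.002], [-0.006, -0.002, -1.0], [-1.0, 0.003, 0.006]]
contact_force: [-0.5, -1.4, 2.2]
finger_gap: 0.0347
```

View pics/c6.png

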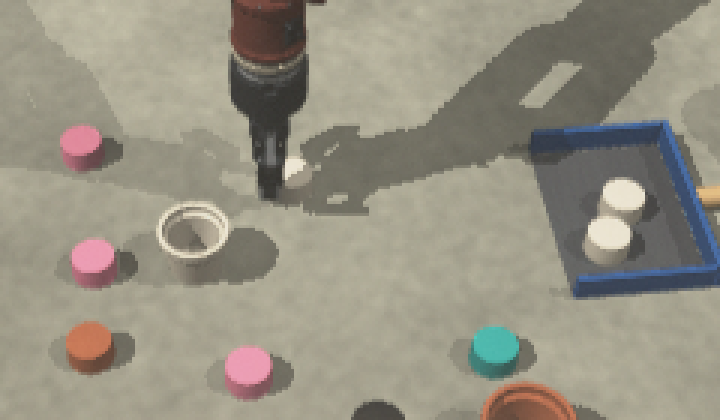

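Plug C is past the pot and cradled ahead of the fingers (crop (295,175)). The pot has not moved.

```bash
python3 -m inch '[{"dp":[0,0.05,-1.6],"dr":[0,0,0],"fingers":3.5},{"dp":[0,0.05,-1.6],"dr":[0,0,0],"fingers":3.5},{"dp":[0,0.05,-1.6],"dr":[0,0,0],"fingers":3.5},{"dp":[0,0.05,-1.6],"dr":[0,0,0],"fingers":3.5},{"dp":[0,0.05,-1.6],"dr":[0,0,0],"fingers":3.5},{"dp":[0,0.05,-1.6],"dr":[0,0,0],"fingers":3.5},{"dp":[0,0.05,-1.6],"dr":[0,0,0],"fingers":3.5},{"dp":[0,0.05,-1.6],"dr":[0,0,0],"fingers":3.5},{"dp":[0,0.05,-1.6],"dr":[0,0,0],"fingers":3.5},{"dp":[0,0,-1.6],"dr":[0,0,0],"fingers":3.5}]'
```

```text
time: 17.3
tool_pos: [0.4321, 0.1204, 0.0065]
orientation: [[-0.003, 1.0, 0.001], [-0.006, 0.001, -1.0], [-1.0, -0.003, 0.006]]
contact_force: [-0.5, -1.9, 1.8]
finger_gap: 0.0349
```

```bash
python3 -m inch '[{"dp":[0,0.05,-1.6],"dr":[0,0,0],"fingers":3.5},{"dp":[0,0.05,-1.6],"dr":[0,0,0],"fingers":3.5},{"dp":[0,0.05,-1.6],"dr":[0,0,0],"fingers":3.5},{"dp":[0,0.05,-1.6],"dr":[0,0,0],"fingers":3.5},{"dp":[0,0.05,-1.6],"dr":[0,0,0],"fingers":3.5}]'
```

```text
time: 17.92
tool_pos: [0.4339, 0.2051, 0.0057]
orientation: [[-0.004, 1.0, 0.001], [-0.007, 0.001, -1.0], [-1.0, -0.004, 0.007]]
contact_force: [0.3, -1.5, 2.5]
finger_gap: 0.035
```

```bash
python3 -m inch '[{"dp":[-0.1,0,-1.4],"dr":[0,0,0],"fingers":3.5},{"dp":[-0.1,0,-1.4],"dr":[0,0,0],"fingers":3.5},{"dp":[0,0,-1.2],"dr":[0,0,0],"fingers":3.5},{"dp":[0,0,-0.6],"dr":[0,0,0],"fingers":3.5},{"dp":[0,0,0],"dr":[0,0,0],"fingers":3.5},{"dp":[0,0,3],"dr":[0,0,0],"fingers":3.5},{"dp":[-4,0,3],"dr":[0,0,0],"fingers":3.5},{"dp":[-6,0,4],"dr":[0,0,0],"fingers":3.5},{"dp":[-5,0,5],"dr":[0,0,0],"fingers":3.5},{"dp":[0,0,5],"dr":[0,0,0],"fingers":3.5}]'
python3 -m inch '[{"dp":[0,0,5],"dr":[0,0,0],"fingers":3.5},{"dp":[0,0,5],"dr":[0,0,0],"fingers":3.5},{"dp":[0,0,5],"dr":[0,0,0],"fingers":3.5},{"dp":[0,0,5],"dr":[0,0,0],"fingers":3.5},{"dp":[0,0,5],"dr":[0,0,0],"fingers":3.5},{"dp":[0,0,5],"dr":[0,0,0],"fingers":3.5},{"dp":[0,0,5],"dr":[0,0,0],"fingers":3.5},{"dp":[0,0,0],"dr":[0,0,0],"fingers":3.5}]'
python3 - <<'E'
from h import *
s=snap('top','t7'); a=pickle.load(open('pics/top0.pkl','rb'))
cv2.imwrite('pics/c7.png',cv2.resize(s['frame'][:,:,::-1],(800,600),interpolation=3))
d=np.abs(s['frame'].astype(int)-a['frame']).max(2)>40
_,l,st,ce=cv2.connectedComponentsWithStats(d.astype(np.uint8))
print([(x[:4].tolist()) for x in st[1:] if x[4]>25])
lab=cv2.cvtColor(s['frame'],cv2.COLOR_RGB2LAB).astype(int); g=cv2.cvtColor(s['frame'],cv2.COLOR_RGB2GRAY)
m=(g>130).astype(np.uint8); m[:,130:]=0; m[:180]=0; m[280:]=0
_,l,st,ce=cv2.connectedComponentsWithStats(m)
O=np.array([.480,.302]);yw=.07;R=np.array([[np.cos(yw),np.sin(yw)],[-np.sin(yw),np.cos(yw)]])
for i in range(1,len(st)):
    if st[i][4]>60: w=pix2w(s,*ce[i],.026);print(st[i],w.round(3),(R@(w[:2]-O)).round(3))
E
```

```text
time: 19.18
tool_pos: [0.4349, 0.0636, 0.1487]
orientation: [[-0.005, 1.0, 0.007], [-0.009, 0.007, -1.0], [-1.0, -0.005, 0.009]]
contact_force: [1.1, 0.5, 0.6]
finger_gap: 0.0355
time: 20.18
tool_pos: [0.434, -0.303, 0.1546]
orientation: [[0.004, 1.0, -0.004], [-0.011, -0.004, -1.0], [-1.0, 0.004, 0.011]]
contact_force: [0.2, 0.7, 0.2]
finger_gap: 0.0353
[[209, 170, 17, 17], [200, 174, 27, 18], [94, 200, 22, 21], [288, 219, 184, 165], [81, 222, 23, 20], [213, 236, 17, 18], [204, 238, 15, 19], [316, 239, 29, 21], [95, 241, 22, 21], [40, 253, 264, 131], [161, 370, 70, 14], [119, 376, 15, 8]]
[   0  180  130   55 2827] [0.533 0.442 0.026] [0.063 0.136]
[128 192   2  64 125] [0.499 0.227 0.026] [ 0.013 -0.076]
[ 94 201  21  19 314] [0.527 0.286 0.026] [ 0.046 -0.019]
[ 82 222  21  20 323] [0.477 0.311 0.026] [-0.003  0.009]
[ 31 238  22  38 441] [0.428 0.414 0.026] [-0.044  0.116]
[ 95 242  21  19 322] [0.433 0.277 0.026] [-0.049 -0.021]
[ 49 276  81   4 177] [0.371 0.295 0.026] [-0.109  0.001]
```

View pics/c7.png

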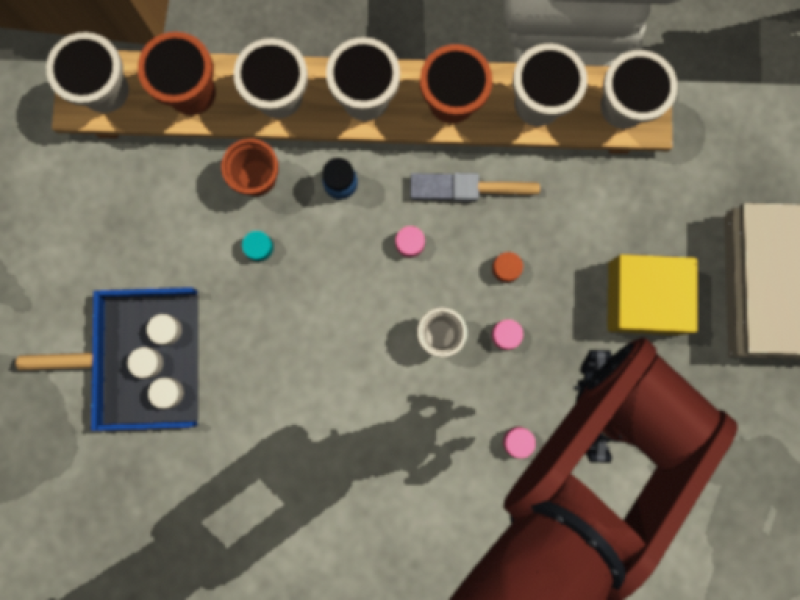

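All three white plugs are inside the pan, at (162,329), (144,363) and (164,393). Every other object is at its starting pixel position, and the arm touches nothing.

```bash
python3 -c "
from workcell import env
print(env.job_done())"
```

```text
the job is handed in; nothing more can be done
None
```

All three off-white plugs are in the blue scrap pan, and I handed the job in at about 20 s of the 72 s allowed. Handing in gives no verdict.

I pushed each plug along the bench between the partly open fingertips (35 mm gap), without gripping or lifting any of them.

- **Plug positions:** in the last top picture, the plug centres in the pan's frame are about (46, -19), (-3, 9) and (-49, -21) mm. The limits are ±95 mm in x and -52 to 70 mm in y. These figures rest on my own estimate of the pan's pose from the picture.
- **Other objects:** comparing the first and last top pictures, the only changes were the plugs, the arm and its shadow. The terracotta plug, pots, jar, brick, brush and look-alikes were where they started.
- **Forces and clearance:** every force reading after a move was under 3 N. At hand-in the gripper was raised to about 0.155 m, clear of everything.

No check failed or disagreed.

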